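# Set the rotary leather die to the yellow size and lock it

## Task

The rotary die on the carving block has been left half-way between two of its stops. Push its red tab round with a fingertip, without pinching it, until it clicks in pointing at the yellow dot; then press the brass lock cap in the middle fully down, which must not be done before the tab points at yellow. Leave the die so, and leave the punch, wax, hammer and jar where they are.

Things in the scene. Friction and masses are not known exactly. Their poses are not given: they have to be found in the camera images.
- block: round slab of tree trunk, 304 mm across, 70 mm high, fixed to the surface; origin at the centre of its underside, on the axis of the rotary die. It is placed and turned differently each time. Its own -x axis points to the middle of the row of four dots.
- hub (a point): on the axis of the rotary die, 106 mm above the work surface, level with the top of the die's aluminium disc (124 mm across, its underside at 84 mm). The steel collar on the disc, 54 mm across, reaches up to 118 mm.
- turret (a joint): angle of the die about the upright axis, rad, anticlockwise from above positive; 0: tab along the block's own -x. Starts near 0, held by friction. Click stops at -1.05, -0.35, 0.35, 1.05, one at each dot; ends at -1.35 and 1.35. It takes 2 to 10 N at the tab to push it between stops; past the crest between two stops it springs on towards the next.
- tab_tip (a point): top outer end, on the middle line, of the red tab, an upright radial fin on the rim of the die: 105 mm from the axis, 124 mm above the work surface. The fin spans 62 to 105 mm from the axis, is 14 mm thick, and stands from 84 to 124 mm above the work surface, with free space beside and 14 mm below it. Push on its flat upright sides (40 by 36 mm).
- lock_cap (a joint): travel of the brass lock cap, m: 0 up, 0.008 fully down. It takes about 5 N to move and stays where it is left. It does not itself stop the die from turning.
- cap_top (a point): centre of the top of the brass lock cap, 36 mm across, on the die's axis; 138 mm above the work surface when up, 130 mm when fully down.
- dot_yellow_centre (a point): centre of the top of the flat yellow dot, 34 mm across, on the wood 128 mm from the die's axis, 72 mm above the work surface; the four dots are 0.7 rad apart and their order changes
- dot_blue_centre (a point): centre of the top of the flat blue dot, 34 mm across, on the wood 128 mm from the die's axis, 72 mm above the work surface; the four dots are 0.7 rad apart and their order changes
- dot_white_centre (a point): centre of the top of the flat white dot, 34 mm across, on the wood 128 mm from the die's axis, 72 mm above the work surface; the four dots are 0.7 rad apart and their order changes
- dot_green_centre (a point): centre of the top of the flat green dot, 34 mm across, on the wood 128 mm from the die's axis, 72 mm above the work surface; the four dots are 0.7 rad apart and their order changes
- steel_punch_mid (a point): centre (half-way up) of a loose steel hand punch standing on the block opposite the row of dots, 24 mm across, 70 mm high. Leave alone.
- wax_mid (a point): centre of a loose dark brown cake of wax on the block opposite the row of dots, 42 mm across, 26 mm high. Leave alone.
- mallet_mid (a point): middle of a loose hammer lying on the surface to the robot's right. Leave alone.
- jar_mid (a point): centre (half-way up) of a loose amber jar with black lid standing to the robot's left, 64 mm across, 85 mm high. Leave alone.

How it is judged:
By the outcome, as a careful person would: the job done as asked, in the order asked, and still so for the second after the job is handed in, with the robot touching nothing.
It also fails if it takes over 48 s, if anything falls off the work surface, if the arm or the gripper's body presses on something with over 40 N, if the wrist force passes 120 N, or if a joint passes its speed limit or range.

## Robot

A 7-joint arm with a two-finger parallel gripper is mounted at the origin on the work surface. World frame = base frame: x ahead of the robot, y to its left, z up, the work surface at z = 0. Lengths are in m, angles in rad, forces in N, time in s.
With the tool pointing down it reaches from about 0.4 to 0.925 m from the base axis. Payload 4.1 kg.
Tool frame: the origin (TCP) lies midway between the tips of the shut fingers; the grasp point (between the pads) lies 19 mm behind it (grasp_offset is the distance from the TCP to the grasp point, in m); y points along the fingers, x is the direction in which the jaws open and shut, and the axes are right-handed (so a half turn about y gives the same grasp; the last joint's range is limited). The gripper opens to 85 mm and grips with 20 to 120 N. Pads are 22 mm wide; open, the fingers measure 114 mm over their backs; the gripper's body (76 mm by 85 mm) begins 54 mm behind the grasp point. The pads swing forward as they close: fully open they stand 13 mm farther back than shut.
Start: joints at [1.153, 0.398, 0.045, 1.537, -0.019, 1.207, -0.051], TCP at [0.204, -0.617, 0.231] pointing down, gripper open.
Joint ranges: [-2.82, 2.82], [-0.49, 2.23], [-1.37, 1.46], [0, 2.46], [-1.36, 4.5], [0.23, 2], [-2.94, 2.94]. Speed limits (rad/s): [2.57, 2.57, 3.14, 3.14, 3.14, 3.14, 3.14].

## Interface

Orientations are given as a 3x3 rotation matrix whose columns are the frame's x, y, z axes.
In Python, from plant import * gives the robot as it stands.
- The arm moves only by the tool step_arm, never from a script. Its argument "deltas" is a list of rows, each a list of 6 numbers: the shift along the tool's x, y, z in m, then the turn, a rotation vector about the tool's x, y, z in degrees. In form: [[x, y, z, rx, ry, rz], ...]. A call has 1 to 12 rows; each row shifts and turns the pose as measured when the row begins, along the tool's axes as they then stand; what a row does not reach is not made up. A row lasts 1/12 s, in which the tool goes at most 41.7 mm and 7.16 degrees, less where a joint would pass 70% of its speed; a pose out of reach is approached as far as the arm can. A call with a gripper value outside its range is refused whole. "grip" is the opening, from 0 (shut) to 1 (fully open), set as the call begins (left out, the last holds). The fingers move at their own pace and stop on an object; the grip force is fixed at half the most. Time passes only in rows, so rows that do not move let the fingers close. It gives the time, the measured TCP pose, the force and the opening at its end, in the units of the state.
- get_obs(): the state, without advancing time (a new reading comes with each control period).
- camera(name): name is "scene" or "top"; returns the picture (384x512x3 uint8, red, green, blue); there is no depth.
- camera_info(name): a dict with "fov_y" (degrees; the focal length in pixels is half the picture's height over the tangent of half this angle, whatever the lens; pixels are square), "cx", "cy" (the principal point, pixels), "camera_from_world" (4x4, takes a point from world to camera coordinates). Camera axes: x right, y down, z forward; pixel columns grow to the right and rows downward; lengths in m; the calibration is good to about 2 mm. A picture is of the moment at which its call begins. camera_info takes no time and is no camera call.
- job_done(): hands the job in, once; it reports no verdict.
The state is a dict: "clock": time; "qpos": joint angles; "qd": joint speeds; "joint_efforts": joint torques, N m; "eef_pos": TCP position; "tcp_rot": TCP orientation; "ft_force": force on the tool from outside, world axes, zero at the start; "ft_torque": the same for the moment, N m; "finger_gap": finger opening in m.
Only numpy, scipy, OpenCV 4.12 (cv2) and the standard library are available. Lean on these libraries where they do the work, as an engineer would, in place of code of your own. Each camera call takes 0.05 s, during which the arm holds its last target. There are 200 camera calls.

## Working session

There is one attempt and no reset: what is moved stays moved. The work goes in short steps, Python scripts to look and compute and a tool call to move; the robot and the scene stay as the last step left them, time stands still between calls to the robot, and variables do not carry over. Pictures are saved under pics/ and viewed, about 8 in all and at most 12, crops included, and the job is handed in when it is done.

Besides the shell and the picture viewer there is one more tool, called after ">>>" in YAML: its name, and indented under it one key for each argument. step_arm: Moves the arm, as the interface text tells. Its arguments: {"type":"object","properties":{"deltas":{"type":"array"},"grip":{"type":"number"}},"required":["deltas"]}

```bash
mkdir -p pics
python3 - <<'E'
from plant import *
import cv2
o=get_obs();print({k:np.round(v,3).tolist() if hasattr(v,'__len__') else v for k,v in o.items()} if 'np' in globals() else o)
for n in("scene","top"):
    cv2.imwrite(f"pics/{n}0.png",camera(n)[:,:,::-1]);print(n,camera_info(n))
E
```

```text
{'clock': 0.0, 'qpos': array([ 1.1530053 ,  0.39918842,  0.04502584,  1.53791288, -0.01871698,
        1.20694348, -0.05069859]), 'qd': array([ 0.00188151,  0.00155709, -0.00194323,  0.00117583, -0.0009555 ,
       -0.00033436, -0.00150286]), 'joint_efforts': array([ 5.61885518e-04, -4.75121391e+01,  1.36480417e+00, -2.54219145e+01,
        1.15767468e-02,  9.34887008e-03,  1.49294038e-05]), 'eef_pos': array([ 0.20354145, -0.61660731,  0.23025102]), 'tcp_rot': array([[ 3.13526466e-01, -7.49608846e-04,  9.49579166e-01],
       [-9.49577299e-01,  1.88712452e-03,  3.13527339e-01],
       [-2.02699699e-03, -9.99997938e-01, -1.20148062e-04]]), 'ft_force': array([ 0.10565388,  0.12463585, -0.08036165]), 'ft_torque': array([-0.05094555,  0.02224002,  0.01881803]), 'finger_gap': 0.0854055930402693}
scene {'fov_y': 53.75265771199094, 'cx': 258.157954807592, 'cy': 191.50780254264723, 'camera_from_world': array([[ 0.5154183 ,  0.85689375, -0.00877918, -0.30271984],
       [ 0.55219977, -0.33994539, -0.76125721, -0.2265217 ],
       [-0.65530099,  0.38751803, -0.64839061,  1.52192673],
       [ 0.        ,  0.        ,  0.        ,  1.        ]])}
top {'fov_y': 47.31347059893742, 'cx': 258.1822473585269, 'cy': 187.3625167893784, 'camera_from_world': array([[ 0.01172773, -0.99945401,  0.03088922, -0.00110881],
       [-0.98964052, -0.01602197, -0.14267075,  0.59479546],
       [ 0.14308776, -0.02889602, -0.98928808,  1.07787807],
       [ 0.        ,  0.        ,  0.        ,  1.        ]])}
```

View pics/top0.png

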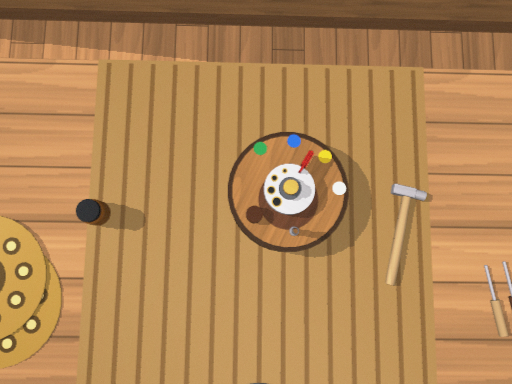

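View pics/scene0.png

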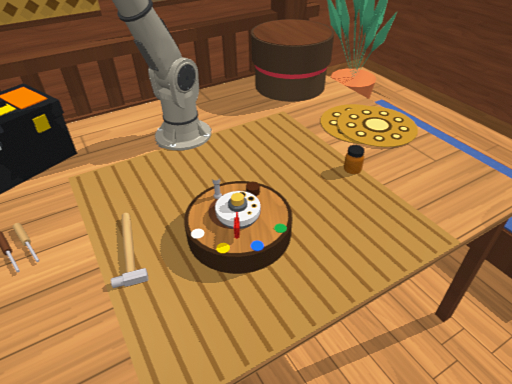

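The top view shows the block around (288,190), with the tab between blue (294,141) and yellow (325,156), then white (339,188) and green (260,148). I'll get subpixel dot centroids by colour, then look at a crop.

```bash
cat > h.py <<'E'
from plant import *
import numpy as np, cv2
def ray(name,u,v,z):
    c=camera_info(name);M=c["camera_from_world"];f=192/np.tan(np.radians(c["fov_y"]/2))
    R=M[:3,:3];o=-R.T@M[:3,3];d=R.T@np.array([(u-c["cx"])/f,(v-c["cy"])/f,1])
    return o+d*(z-o[2])/d[2]
def proj(name,p):
    c=camera_info(name);M=c["camera_from_world"];f=192/np.tan(np.radians(c["fov_y"]/2))
    q=M[:3,:3]@np.array(p)+M[:3,3];return np.array([c["cx"]+f*q[0]/q[2],c["cy"]+f*q[1]/q[2]])
E
python3 - <<'E'
from h import *
from scipy.optimize import least_squares
obs={}
for name,box in(("top",(225,125,355,255)),("scene",(180,170,300,275))):
    im=cv2.imread(f"pics/{name}0.png");x0,y0,x1,y1=box;c=im[y0:y1,x0:x1]
    hsv=cv2.cvtColor(c,cv2.COLOR_BGR2HSV)
    seeds=dict(top=dict(y=(325,156),w=(339,188),b=(294,141),g=(260,148)),scene=dict(y=(223,248),w=(198,234),b=(257,246),g=(280,229)))[name]
    for k,(u,v) in seeds.items():
        p=im[v,u].astype(int);d=np.abs(im[v-11:v+12,u-11:u+12].astype(int)-p).max(2)<45
        n,l=cv2.connectedComponents(d.astype(np.uint8),connectivity=4);ys,xs=np.where(l==l[11,11]);
        obs[name,k]=(u-11+xs.mean()+.0,v-11+ys.mean());print(name,k,obs[name,k],len(xs),ray(name,*obs[name,k],.072))
    m=((hsv[...,0]<6)|(hsv[...,0]>174))&(hsv[...,1]>190)&(hsv[...,2]>110)
    ys,xs=np.where(m);print("red",len(xs),xs.mean()+x0,ys.mean()+y0,ray(name,xs.mean()+x0,ys.mean()+y0,.12))
    cv2.imwrite(f"pics/{name}crop.png",cv2.resize(c,None,fx=5,fy=5,interpolation=cv2.INTER_CUBIC)[:600])
# order clockwise from above in world: g,b,y,w  (-y direction) 
ang=dict(g=1.05,b=.35,y=-.35,w=-1.05)
for sel in(("top",),("scene",),("top","scene")):
    def r(p):
        return np.concatenate([proj(n,[p[0]+.128*np.cos(p[2]+ang[k]),p[1]+.128*np.sin(p[2]+ang[k]),.072])-obs[n,k] for n,k in obs if n in sel])
    s=least_squares(r,[.6,-.08,0]);print(sel,s.x,np.abs(s.fun).max())
p=s.x;print("cap px",proj("top",[p[0],p[1],.138]),proj("scene",[p[0],p[1],.138]))
for t in(-.2,-.1,0,.1,.2):print(t,[proj(n,[p[0]+.105*np.cos(p[2]+t),p[1]+.105*np.sin(p[2]+t),.124]).round(1) for n in("top","scene")])
E
```

```text
top y (np.float64(324.8333333333333), np.float64(154.25555555555556)) 90 [ 0.67781519 -0.15955571  0.072     ]
top w (np.float64(338.8581560283688), np.float64(187.92198581560282)) 141 [ 0.59236727 -0.19397209  0.072     ]
top b (np.float64(293.544), np.float64(140.528)) 125 [ 0.71188395 -0.08020335  0.072     ]
top g (np.float64(259.656), np.float64(147.872)) 125 [0.69119324 0.00550744 0.072     ]
red 90 306.5888888888889 159.03333333333333 [ 0.65440677 -0.10640173  0.12      ]
scene y (np.float64(223.36111111111111), np.float64(248.73611111111111)) 72 [ 0.67778274 -0.15764511  0.072     ]
scene w (np.float64(197.33333333333334), np.float64(232.9784946236559)) 93 [ 0.59211428 -0.19191837  0.072     ]
scene b (np.float64(256.7263157894737), np.float64(245.3684210526316)) 95 [ 0.71260585 -0.0789279   0.072     ]
scene g (np.float64(280.2560975609756), np.float64(227.78048780487805)) 82 [0.69186267 0.0076228  0.072     ]
red 88 236.17045454545456 227.45454545454544 [ 0.67057937 -0.11390529  0.12      ]
('top',) [ 0.58559425 -0.06683077 -0.45262999] 1.2671101333233707
('scene',) [ 0.58616722 -0.06470255 -0.45687365] 0.8583063794817178
('top', 'scene') [ 0.58591164 -0.06584012 -0.45451268] 1.2054425253923284
cap px [290.54056454 185.79211898] [236.54569196 196.82094654]
-0.2 [array([316.5, 152.8]), array([230.3, 228.4])]
-0.1 [array([312.9, 150.3]), array([234.4, 228.5])]
0 [array([309.1, 148.2]), array([238.6, 228.4])]
0.1 [array([305.1, 146.5]), array([242.8, 228. ])]
0.2 [array([300.9, 145.1]), array([246.8, 227.2])]
```

View pics/topcrop.png

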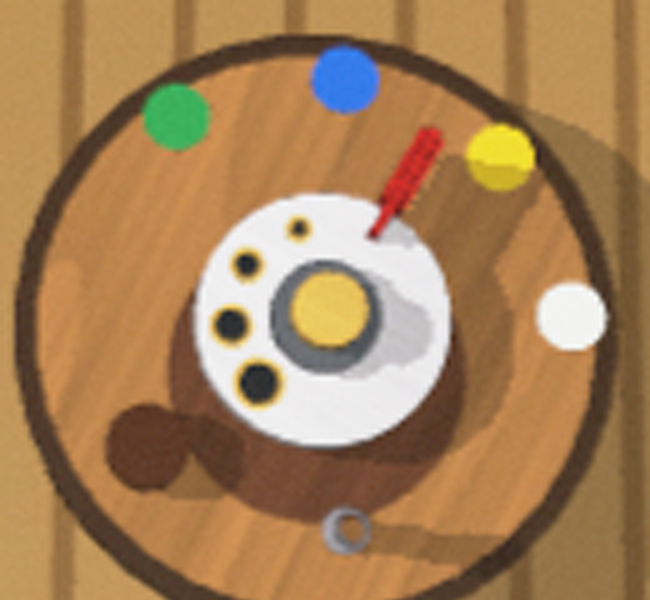

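The detected dot positions fit both views: axis at about (0.586, -0.066), block's -x at about -0.4545 rad. The crop shows the tab tip at about top pixel (311,151), so the turret is near 0. Yellow is clockwise of it at -0.35, so I push from the blue side with shut fingers. First I turn the tool and close it.

>>> step_arm:
  deltas:
    - [0,0,0,0,6.5,0]
    - [0,0,0,0,6.5,0]
    - [0,0,0,0,6.5,0]
    - [0,0,0,0,6.5,0]
    - [0,0,0,0,6.5,0]
    - [0,0,0,0,6.5,0]
    - [0,0,0,0,6.5,0]
    - [0,0,0,0,6.5,0]
    - [0,0,0,0,6.5,0]
    - [0,0,0,0,6.5,0]
  grip: 0

```text
clock: 0.93
eef_pos: [0.2022, -0.6128, 0.2238]
tcp_rot: [[-0.764, -0.005, 0.645], [-0.645, 0.014, -0.764], [-0.005, -1.0, -0.013]]
ft_force: [-0.1, 0.4, -0.2]
finger_gap: -0.0003
```

>>> step_arm:
  deltas:
    - [0,0,0,0,-4,0]
    - [-0.03,0,0,0,-4,0]
    - [-0.04,0,0,0,0,0]
    - [-0.04,0,0,0,0,0]
    - [-0.04,0,0,0,0,0]
    - [-0.04,0,0,0,0,0]
    - [-0.04,0,0,0,0,0]
    - [-0.04,0,0,0,0,0]
    - [-0.04,0,0,0,0,0]
    - [-0.04,0,0,0,0,0]
    - [-0.04,0,0,0,0,0]
    - [-0.04,0,0,0,0,0]

```text
clock: 1.93
eef_pos: [0.4904, -0.2897, 0.2178]
tcp_rot: [[-0.683, -0.019, 0.73], [-0.73, 0.014, -0.683], [0.002, -1.0, -0.023]]
ft_force: [0.4, 0.1, -0.2]
finger_gap: -0.0002
```

>>> step_arm:
  deltas:
    - [-0.04,0,0,1.3,0,0]
    - [-0.04,0,0,0,0,0]
    - [-0.04,0,0,0,0,0]
    - [-0.04,0,0,0,0,0]
    - [-0.04,0,0,0,0,0]
    - [-0.035,0,0,0,0,0]
    - [-0.02,0,0,0,0,0]
    - [0,0,0,0,0,0]
    - [0,0,0,0,0,0]

```text
clock: 2.68
eef_pos: [0.6737, -0.0784, 0.2118]
tcp_rot: [[-0.67, -0.006, 0.742], [-0.742, 0.007, -0.67], [-0.001, -1.0, -0.009]]
ft_force: [-0.9, -0.9, 0.1]
finger_gap: -0.0
```

>>> step_arm:
  deltas:
    - [-0.009,0.01,0.005,0.5,0,0]
    - [0,0.03,0,0,0,0]
    - [0,0.03,0,0,0,0]
    - [0,0.025,0,0,0,0]
    - [0,0.01,0,0,0,0]
    - [0,0,0,0,0,0]
    - [0,0,0,0,0,0]

```text
clock: 3.27
eef_pos: [0.6825, -0.0836, 0.1008]
tcp_rot: [[-0.678, 0.002, 0.735], [-0.735, -0.005, -0.678], [0.003, -1.0, 0.005]]
ft_force: [-0.5, -0.1, 0.2]
finger_gap: -0.0001
```

Run:
```python
from h import *
o=get_obs();print(o["eef_pos"],o["ft_force"])
a=camera("top")[125:245,225:355];b=camera("scene")[165:285,170:300]
cv2.imwrite("pics/a1.png",cv2.resize(np.hstack([a,b])[:,:,::-1],None,fx=3,fy=3,interpolation=cv2.INTER_CUBIC))
```

```text
[ 0.6825337  -0.08355486  0.10084499] [-0.48098475 -0.09662879  0.21989809]
```

View pics/a1.png

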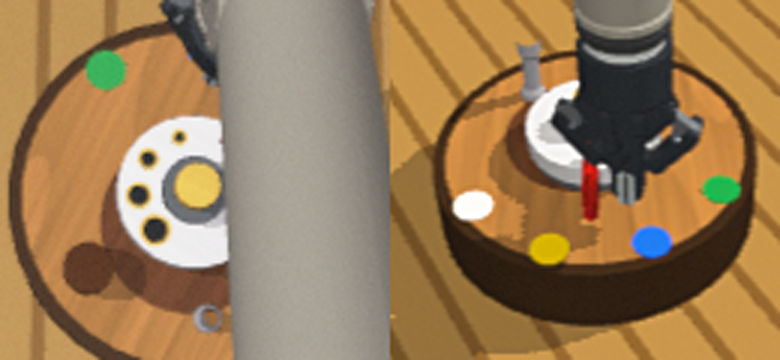

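The scene view shows the shut fingers at crop (625,185), on the blue side of the red fin at (590,190), with nothing touched. Now I push in small steps along tool +x.

>>> step_arm:
  deltas:
    - [0.004,0,0.0005,0,0,0]
    - [0.004,0,0.0005,0,0,0]
    - [0.004,0,0.0005,0,0,0]
    - [0.004,0,0.0005,0,0,0]
    - [0.004,0,0.0005,0,0,0]

```text
clock: 3.78
eef_pos: [0.6756, -0.0998, 0.1087]
tcp_rot: [[-0.677, 0.017, 0.736], [-0.736, -0.004, -0.677], [-0.008, -1.0, 0.015]]
ft_force: [1.9, 1.4, -1.2]
finger_gap: -0.0001
```

>>> step_arm:
  deltas:
    - [0.003,0.005,0.001,-0.9,0,-0.4]
    - [0.004,0.004,0.001,0,0,0]
    - [0.004,0.002,0.001,0,0,0]

```text
clock: 4.03
eef_pos: [0.6718, -0.11, 0.0994]
tcp_rot: [[-0.677, 0.004, 0.736], [-0.736, 0.003, -0.677], [-0.005, -1.0, 0.001]]
ft_force: [-0.8, 1.0, -0.3]
finger_gap: 0.0
```

```bash
cat > look.py <<'E'
from h import *
import sys
o=get_obs();print(o["eef_pos"],o["ft_force"])
im=camera("scene")[:,:,::-1];c=im[165:285,170:300];cv2.imwrite(sys.argv[1],cv2.resize(c,None,fx=5,fy=5,interpolation=cv2.INTER_CUBIC))
hsv=cv2.cvtColor(np.ascontiguousarray(im[185:245,180:290]),cv2.COLOR_BGR2HSV)
m=((hsv[...,0]<6)|(hsv[...,0]>174))&(hsv[...,1]>190)&(hsv[...,2]>90)
ys,xs=np.where(m);print("red",len(xs),xs.mean()+180,ys.mean()+185)
b=[.586,-.066]
for t in(0,-.1,-.2,-.3,-.35,-.4,-.5):
    a=-.4545+t;u=np.array([np.cos(a),np.sin(a)])
    print(t,proj("scene",[*(b+.105*u),.124]).round(1),proj("scene",[*(b+.105*u),.084]).round(1),proj("scene",[*(b+.0835*u),.104]).round(1))
E
python3 look.py pics/a2.png
```

```text
[ 0.67175496 -0.10995431  0.09937025] [-0.81456762  1.01386505 -0.33356219]
red 67 229.86567164179104 229.92537313432837
0 [238.6 228.5] [239.2 239.3] [238.5 227.9]
-0.1 [234.4 228.6] [235.2 239.4] [235.3 228. ]
-0.2 [230.3 228.4] [231.1 239.2] [232.1 227.9]
-0.3 [226.2 228. ] [227.2 238.8] [228.9 227.5]
-0.35 [224.2 227.6] [225.2 238.4] [227.4 227.2]
-0.4 [222.2 227.2] [223.3 238. ] [225.9 226.9]
-0.5 [218.5 226.2] [219.6 237. ] [223.  226.1]
```

View pics/a2.png

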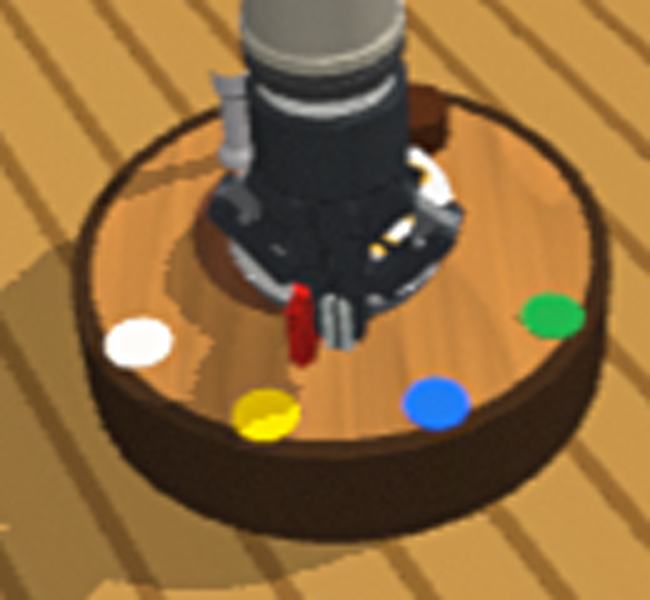

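The fin's lower outer end is at about crop (302,362), which puts the turret near -0.2 and moving with the finger. About 13 mm more is needed.

>>> step_arm:
  deltas:
    - [0.004,0,-0.0005,0,0,0]
    - [0.004,0.001,-0.0005,0,0,0]
    - [0.003,0.001,0,0,0,0]

```text
clock: 4.33
eef_pos: [0.6636, -0.1188, 0.0968]
tcp_rot: [[-0.678, 0.006, 0.735], [-0.735, 0.003, -0.678], [-0.006, -1.0, 0.002]]
ft_force: [2.9, 5.5, 6.2]
finger_gap: 0.0002
```

```bash
python3 look.py pics/a3.png | head -2
```

```text
[ 0.66363251 -0.11884797  0.09682676] [2.86806574 5.49661768 6.18268594]
red 69 225.0 229.52173913043478
```

>>> step_arm:
  deltas:
    - [-0.008,0,0,0,0,0]
    - [-0.012,0,0,0,0,0]
    - [-0.01,0,0,0,0,0]
    - [0,-0.03,0,0,0,0]
    - [0,-0.04,0,0,0,0]
    - [0,-0.03,0,0,0,0]
    - [-0.02,0,0.04,0,0,0]
    - [-0.02,0,0.04,0,0,0]
    - [0,0,0.04,0,0,0]
    - [0,0,0,0,0,0]

```text
clock: 5.22
eef_pos: [0.7953, -0.1398, 0.1925]
tcp_rot: [[-0.67, -0.016, 0.742], [-0.742, -0.0, -0.67], [0.011, -1.0, -0.012]]
ft_force: [-1.8, -2.2, -0.9]
finger_gap: 0.0002
```

```bash
python3 look.py pics/a4.png | head -2
python3 - <<'E'
from h import *
a=camera("top")[125:245,225:355];b=cv2.imread("pics/a4.png");
cv2.imwrite("pics/a5.png",np.hstack([cv2.resize(a[:,:,::-1],None,fx=3,fy=3,interpolation=2),cv2.resize(b,(390,360))]))
for t in(-.25,-.35,-.45):
    p=np.r_[np.array([.586,-.066])+.105*np.array([np.cos(-.4545+t),np.sin(-.4545+t)]),.124]
    print(t,(proj("top",p)-[225,125])*3,(proj("scene",p)-[170,165])*3)
E
```

```text
[ 0.79534437 -0.13981708  0.19246349] [-1.78439458 -2.16091417 -0.93326765]
red 98 226.3877551020408 228.5204081632653
-0.25 [279.69911008  87.50731512] [174.61116688 189.70176078]
-0.35 [289.27062898  96.46252027] [162.56659079 187.86965737]
-0.45 [297.92635936 106.3059332 ] [150.98131728 185.17669697]
```

View pics/a5.png

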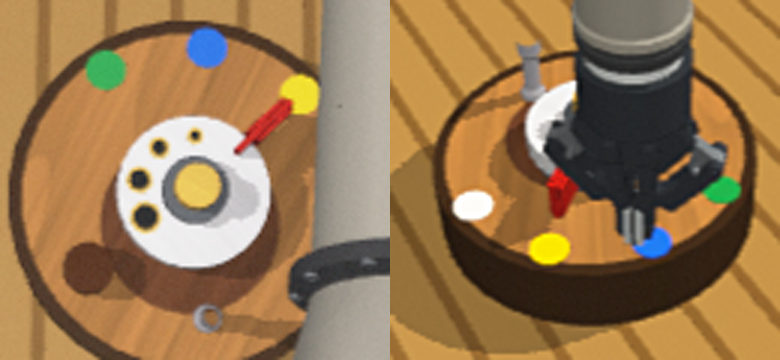

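The tab now lies along the line to the yellow dot (tip at about crop (290,101), dot at (300,95)). Next I check the angle with the red blob's centroid.

Run:
```python
from h import *
from scipy.optimize import minimize
c=np.array([.586,-.066]);ims={"start":cv2.imread("pics/top0.png"),"now":camera("top")[:,:,::-1].copy()}
for n,im in ims.items():
    hsv=cv2.cvtColor(im[125:245,225:330].copy(),cv2.COLOR_BGR2HSV)
    m=((hsv[...,0]<6)|(hsv[...,0]>174))&(hsv[...,1]>190)&(hsv[...,2]>90)
    m=m.astype(np.uint8)*255
    best=[]
    for t in np.arange(-.6,.3,.01):
        a=t-.4545;u=np.array([np.cos(a),np.sin(a)]);v=np.array([-u[1],u[0]])
        P=np.array([proj("top",[*(c+r*u+s*v),z]) for r in(.062,.105) for s in(-.007,.007) for z in(.084,.124)])
        k=np.zeros((480,420),np.uint8);cv2.fillConvexPoly(k,cv2.convexHull(((P-[224.5,124.5])*4).astype(np.int32)),255)
        k=cv2.resize(k,(105,120),interpolation=cv2.INTER_AREA)
        best.append((np.abs(k.astype(float)-m).sum()/255,round(t,2)))
    print(n,sorted(best)[:4])
```

```text
start [(np.float64(47.88235294117647), np.float64(-0.08)), (np.float64(49.58039215686274), np.float64(-0.09)), (np.float64(51.141176470588235), np.float64(-0.07)), (np.float64(53.63529411764706), np.float64(-0.1))]
now [(np.float64(48.372549019607845), np.float64(-0.37)), (np.float64(48.63137254901961), np.float64(-0.36)), (np.float64(50.25098039215686), np.float64(-0.38)), (np.float64(51.38823529411765), np.float64(-0.35))]
```

The template fit gives about -0.365, on the -0.35 stop within image error. Now I move over the cap.

>>> step_arm:
  deltas:
    - [0.0145,0,-0.034,-0.7,0,0.6]
    - [0.0145,0,-0.034,0,0,0]
    - [0.0145,0,-0.034,0,0,0]
    - [0.0145,0,-0.034,0,0,0]
    - [0.0145,0,-0.034,0,0,0]
    - [0.012,0,-0.025,0,0,0]
    - [0,0,0,0,0,0]
    - [0,0,0,0,0,0]

```text
clock: 6.03
eef_pos: [0.5705, -0.0545, 0.1944]
tcp_rot: [[-0.658, -0.033, 0.752], [-0.753, 0.023, -0.658], [0.005, -0.999, -0.04]]
ft_force: [0.5, 1.0, 0.4]
finger_gap: -0.0001
```

>>> step_arm:
  deltas:
    - [-0.001,0,0.01,2.3,0,0.3]
    - [0,0.01,0.008,0,0,0]
    - [0,0.015,0,0,0,0]
    - [0,0.005,0,0,0,0]
    - [0,0,0,0,0,0]

```text
clock: 6.45
eef_pos: [0.5873, -0.0653, 0.1642]
tcp_rot: [[-0.657, 0.006, 0.754], [-0.754, -0.001, -0.657], [-0.003, -1.0, 0.005]]
ft_force: [-0.1, -0.1, -0.2]
finger_gap: -0.0002
```

>>> step_arm:
  deltas:
    - [0,0.01,-0.001,0,0,0]
    - [0,0.008,0,0,0,0]
    - [0,0.005,0,0,0,0]
    - [0,0.003,0,0,0,0]
    - [0,0.003,0,0,0,0]

```text
clock: 6.87
eef_pos: [0.5884, -0.0653, 0.133]
tcp_rot: [[-0.657, 0.005, 0.754], [-0.754, -0.0, -0.657], [-0.003, -1.0, 0.004]]
ft_force: [-1.6, 0.3, 5.6]
finger_gap: -0.0001
```

>>> step_arm:
  deltas:
    - [0,0.003,0,0,0,0]
    - [0,0.003,0,0,0,0]

```text
clock: 7.03
eef_pos: [0.5887, -0.0653, 0.1298]
tcp_rot: [[-0.658, 0.005, 0.753], [-0.753, -0.0, -0.658], [-0.003, -1.0, 0.004]]
ft_force: [-10.2, -0.3, 31.2]
finger_gap: -0.0002
```

The force jumped to 31 N at z = 0.130, which is the end stop. I retreat and look.

>>> step_arm:
  deltas:
    - [0,-0.005,0,0,0,0]
    - [0,-0.02,0,0,0,0]
    - [0,-0.035,0,0,0,0]
    - [0,-0.035,0,0,0,0]
    - [0,-0.02,-0.02,0,0,0]
    - [0,0,-0.04,0,0,0]
    - [0,0,-0.04,0,0,0]
    - [0,0,-0.04,0,0,0]
    - [0.03,0,-0.02,0,0,0]
    - [0.03,0,0,0,0,0]
    - [0,0,0,0,0,0]
    - [0,0,0,0,0,0]

```text
clock: 8.03
eef_pos: [0.425, -0.0012, 0.2487]
tcp_rot: [[-0.656, 0.018, 0.754], [-0.755, -0.0, -0.656], [-0.012, -1.0, 0.014]]
ft_force: [1.0, 0.3, 0.6]
finger_gap: 0.0001
```

Run:
```python
from h import *
o=get_obs();print(o["eef_pos"],o["ft_force"])
t=camera("top")[125:245,225:355];s=camera("scene")[165:285,170:300]
cv2.imwrite("pics/a6.png",cv2.resize(np.hstack([t,s])[:,:,::-1],None,fx=3,fy=3,interpolation=2))
for z in(.138,.130):print(z,(proj("scene",[.586,-.066,z])-[170,165])*3+[390,0])
```

```text
[ 0.42500565 -0.00117163  0.24872484] [1.01453579 0.3499255  0.57773278]
0.138 [589.52785215  95.57930923]
0.13 [589.93318606 102.23090706]
```

View pics/a6.png

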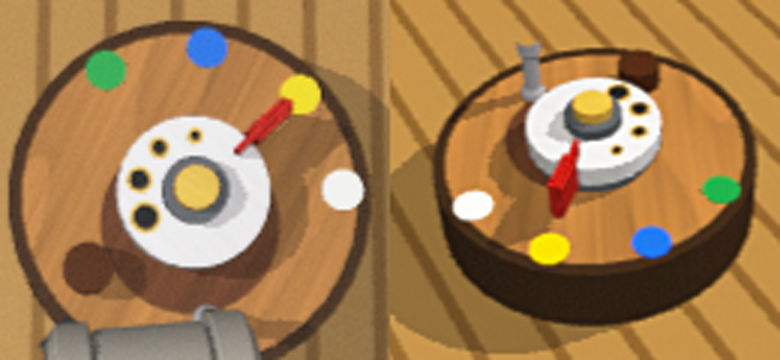

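The tab still points at yellow, and the cap top centre sits at about crop row 102, as expected for fully down. I'll compare it with the start picture, then hand in.

Run:
```python
from h import *
r=[]
for im in(cv2.imread("pics/scene0.png"),camera("scene")[:,:,::-1].copy()):
    h=cv2.cvtColor(im[185:215,222:255].copy(),cv2.COLOR_BGR2HSV)
    m=(h[...,0]>15)&(h[...,0]<30)&(h[...,1]>130)&(h[...,2]>170)
    n,l,st,ce=cv2.connectedComponentsWithStats(m.astype(np.uint8));k=1+st[1:,4].argmax();r.append(st[k,1]+185);print(st[k],ce[k]+[222,185])
if r[1]-r[0] in(2,3): job_done();print("done")
```

```text
[ 9  8 15 11 99] [237.73737374 197.1010101 ]
[ 9 10 13 10 99] [237.45454545 199.33333333]
the job is handed in; nothing more can be done
done
```

The die is set to yellow, the lock cap is pressed down, and the job is handed in. I pushed the tab clockwise with shut fingertips, never pinching it. After backing off and checking the angle, I pressed the brass cap to its end stop and withdrew.

- **Tab:** after I let go, the fit to the top picture gave about -0.365 rad, against the yellow stop at -0.35. The difference is within image error. The same fit put the start at about -0.08, though the task says near 0, so it may read slightly low. The last picture shows the tab still pointing at yellow.
- **Cap:** it stopped at a tool height of 0.130 m with about 31 N. In the scene picture its top moved down 2.2 pixels, which matches 8 mm of travel.
- **Other objects:** the punch and the wax look unmoved in the last crops, though the punch is partly hidden in the top view. I never went near the hammer or the jar, but I did not photograph them again.
- **Limits:** the robot clock read about 8 s at the end, out of 48 s, and the arm was clear of everything.

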